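# Repack the loose parts of a fuel-line press tool into its accessory case

## Task

The press tool's five loose parts are lying on the bench mat: put each one back in the open tool case, lying flat on the floor of the pocket made for it. The two V-jaws go side by side in the twin pocket, the mandrel in the long narrow pocket, the U-shaped fork in the wide pocket so that the tongue stands in its slot, and the collar in the round pocket. Set the parts down rather than dropping them, and leave the yellow hand tool where it lies.

Things in the scene. Friction and masses are not known exactly. Their poses are not given: they have to be found in the camera images.
- jaw_a: One of two identical aluminium V-jaws: block 44 (x) x 26 (y) x 24 mm high, V groove 14 mm wide, 9 mm deep across the middle of its top along y, two dark screw heads. Best gripped over its 44 mm length, on its flat ends, clear of the other jaw's bay. About 70 g. Origin: centre of its underside, z up. Starts loose on a 3 mm mat.
- jaw_b: One of two identical aluminium V-jaws: block 44 (x) x 26 (y) x 24 mm high, V groove 14 mm wide, 9 mm deep across the middle of its top along y, two dark screw heads. Best gripped over its 44 mm length, on its flat ends, clear of the other jaw's bay. About 70 g. Origin: centre of its underside, z up. Starts loose on a 3 mm mat.
- mandrel: Steel push mandrel lying on its side, 72 mm long along x: square body 24 x 24 mm, x = -36 to +12 mm, then a round stepped nose 14 to 18 mm thick, x = +12 to +36 mm, its axis 12 mm up. Grip the body across y, best at x = -10 mm, by its centre of mass. About 240 g. Origin: centre of its underside, z up. Starts loose on a 3 mm mat.
- fork: Steel U-shaped connector fork, 56 (x) x 48 (y) x 24 mm high. Its slot, 24 mm wide, goes through from top to bottom and runs from x = -6 mm to the open end at x = +28 mm; arms 12 mm thick, bridge 22 mm. Grip it across y (48 mm). About 280 g. Origin: centre of its underside, z up. Starts loose on a 3 mm mat.
- collar: Steel knurled collar (thick ring), 42 mm outside, 20 mm bore, 24 mm high, standing on its flat face. About 180 g. All five parts start at least 90 mm apart, centre to centre. Origin: centre of its underside, z up. Starts loose on a 3 mm mat.
- jaw_insert: Grey plastic insert 104 x 104 mm, 34 mm high, fixed in the open black tool case; origin at the centre of its underside, z up, sides along x and y. Pocket floor at z = 24 mm, pocket 10 mm deep, lined dark. Twin pocket: two bays, each 60 (x) x 42 (y) mm, at x = 0, y = -24 and +24 mm, 6 mm wall between. One jaw in each, either one, its length along the insert's x, either way round.
- mandrel_insert: Grey plastic insert 104 x 104 mm, 34 mm high, fixed in the open black tool case; origin at the centre of its underside, z up, sides along x and y. Pocket floor at z = 24 mm, pocket 10 mm deep, lined dark. One long narrow pocket, 88 (x) x 40 (y) mm, centred; the mandrel lies in it along x, nose either way. Insert tops and case rim are level.
- fork_insert: Grey plastic insert 104 x 104 mm, 34 mm high, fixed in the open black tool case; origin at the centre of its underside, z up, sides along x and y. Pocket floor at z = 24 mm, pocket 10 mm deep, lined dark. Centred pocket 72 (x) x 64 (y) mm with a tongue 6 mm thick, 10 mm high, at y = 0 from x = +3 mm to the +x wall. The fork lies with its x along the insert's x, open end to +x.
- collar_insert: Grey plastic insert 104 x 104 mm, 34 mm high, fixed in the open black tool case; origin at the centre of its underside, z up, sides along x and y. Pocket floor at z = 24 mm, pocket 10 mm deep, lined dark. One round pocket, 58 mm across, centred. The four inserts sit 2 x 2 at 106 mm pitch, in any order, turned alike; the open lid lies flat beyond them, 30 mm high.
- press_tool: Bystander: yellow and steel hand press tool lying flat beyond the mat. Origin at its underside; it reaches 165 mm each way along its y, 52 mm towards the robot (-x), 180 mm away, 40 mm high; 0.9 kg. A bottle, a mug and a screwdriver, not needed, are 0.45 m or more left or right of the robot's middle line.
Things that resemble listed ones, but are neither listed nor needed, are in the scene too. What is shaped like the jaw_a but red is not meant. What is shaped like the mandrel but blue is not meant.

How it is judged:
At the end, for the whole second after the job is handed in: Both jaws in the jaw insert, one in each bay, and mandrel, fork and collar each in its own insert with its origin within 15 mm of the insert's centre; every part's underside within 3 mm of the pocket floor's height, tilted less than 0.1 rad, at rest and touched by no finger (z of jaw_a in the frame of jaw_insert between 0.021 and 0.027 m and angle between each of jaw_a, jaw_b, mandrel, fork, collar's own z axis and vertical below 0.1 rad and linear speed of each of jaw_a, jaw_b, mandrel, fork, collar below 0.02 m/s and contact force between each of jaw_a, jaw_b, mandrel, fork, collar and the fingers below 0.05 N and z of jaw_b in the frame of jaw_insert between 0.021 and 0.027 m and ((x of jaw_a in the frame of jaw_insert between -0.014 and 0.014 m and y of jaw_a in the frame of jaw_insert between 0.01 and 0.038 m and x of jaw_b in the frame of jaw_insert between -0.014 and 0.014 m and y of jaw_b in the frame of jaw_insert between -0.038 and -0.01 m) or (x of jaw_a in the frame of jaw_insert between -0.014 and 0.014 m and y of jaw_a in the frame of jaw_insert between -0.038 and -0.01 m and x of jaw_b in the frame of jaw_insert between -0.014 and 0.014 m and y of jaw_b in the frame of jaw_insert between 0.01 and 0.038 m)) and z of mandrel in the frame of mandrel_insert between 0.021 and 0.027 m and horizontal distance between mandrel and mandrel_insert below 0.015 m and z of fork in the frame of fork_insert between 0.021 and 0.027 m and horizontal distance between fork and fork_insert below 0.015 m and z of collar in the frame of collar_insert between 0.021 and 0.027 m and horizontal distance between collar and collar_insert below 0.015 m).
It fails at once if a part is dropped: it moves faster than 0.8 m/s while no finger touches it (a fall of more than about 30 mm) ((linear speed of jaw_a above 0.8 m/s and contact force between jaw_a and the fingers below 0.02 N) or (linear speed of jaw_b above 0.8 m/s and contact force between jaw_b and the fingers below 0.02 N) or (linear speed of mandrel above 0.8 m/s and contact force between mandrel and the fingers below 0.02 N) or (linear speed of fork above 0.8 m/s and contact force between fork and the fingers below 0.02 N) or (linear speed of collar above 0.8 m/s and contact force between collar and the fingers below 0.02 N)).
It fails at once if the yellow hand tool is moved by more than 20 mm (distance of press_tool from where it was at the start of the episode above 0.02 m).
It also fails if it takes over 125 s, if anything falls off the work surface, if the arm or the gripper's body presses on something with over 40 N, if the wrist force passes 120 N, or if a joint passes its speed limit or range.

## Robot

A 7-joint arm with a two-finger parallel gripper is mounted at the origin on the work surface. World frame = base frame: x ahead of the robot, y to its left, z up, the work surface at z = 0. Lengths are in m, angles in rad, forces in N, time in s.
With the tool pointing down it reaches from about 0.4 to 0.85 m from the base axis. Payload 4.5 kg.
Tool frame: the origin (TCP) lies where the fingers leave the gripper's body, on its centre line; the fingertips stand 64 mm ahead of it and the grasp point (between the pads) lies 45 mm ahead of it; z points along the fingers, y is the line along which they close (so a half turn about z gives the same grasp; the last joint's range is limited). The gripper opens to 88 mm and grips with 3 to 60 N. Pads are 18 mm wide; open, the fingers measure 123 mm over their backs; the gripper's body (75 mm by 187 mm) begins 45 mm behind the grasp point.
Start: joints at [1.325, 0.689, -0.195, 1.565, 0.157, 0.902, -0.215], TCP at [0.173, -0.601, 0.303] pointing down, gripper open.
Joint ranges: [-3.01, 3.01], [-0.46, 2.08], [-1.47, 1.51], [0.13, 2.56], [-1, 4.14], [0.04, 2.09], [-2.66, 2.66]. Speed limits (rad/s): [2.57, 2.57, 3.14, 3.14, 3.14, 3.14, 3.14].

## Interface

Orientations are given as a unit quaternion [x, y, z, w].
In Python, from plant import r gives the robot as it stands.
- The arm moves only by the tool play_rows, never from a script. Its arguments are lists of equal length, an entry for each row: "translation": the shift along the tool's x, y, z in m, a list of three; "delta_rot": the turn, a rotation vector about the tool's x, y, z in degrees, a list of three; "grip": the opening, from -1 (shut) to 1 (fully open). In form: {"translation": [[x, y, z], ...], "delta_rot": [[rx, ry, rz], ...], "grip": [grip, ...]}. A call has 1 to 20 rows; each row shifts and turns the commanded pose from where the row before left it, along the tool's axes as they then stand; what a row does not reach is not made up. A row lasts 1/8 s, in which the tool goes at most 62.5 mm and 10.7 degrees, less where a joint would pass 70% of its speed; a pose out of reach is approached as far as the arm can. A call with a gripper value outside its range is refused whole. The fingers move at their own pace and stop on an object; "squeeze" is the grip in N (left out, the last holds). Time passes only in rows, so rows that do not move let the fingers close. It gives the time, the measured TCP pose, the force, the opening and the grip force at its end, in the units of the state.
- r.get_state(): the state, without advancing time (a new reading comes with each control period).
- r.snapshot(name): name is "scene" or "top"; returns the picture (480x640x3 uint8, blue, green, red); there is no depth.
- r.get_calibration(name): a dict with "intrinsics" (3x3 intrinsics, pixels), "k1" (the pictures are not rectified: a ray, as slopes to the right and down, at radius r is drawn at 1 + k1 r^2 times it, then the intrinsics apply), "eye" and "rotation" of the camera in the world. Camera axes: x right, y up, looking along -z (the intrinsics and any distortion apply to the point x, -y, -z); pixel columns grow to the right and rows downward; lengths in m; the calibration is good to about 2 mm. A picture is of the moment at which its call begins. get_calibration takes no time and is no camera call.
- r.finish_job(): hands the job in; it is judged then, once.
Trained networks look in the newest picture that a camera, given by its name, has taken for a name from the list of things; names that differ only in an ending like _2 or _b are one class to them, and where a whole thing is asked for, a point or a joint stands for the part that bears it (a point fixed in the world has none). Each returns a list of dicts, best first, with "confidence" (0 to 1); they miss things now and then, are a little off and sometimes report something else, mostly with a low value. They report only what shows in the picture. A call takes as long as a camera call. They do not tell look-alikes from the thing itself.
- r.look_for(camera, target): "point" ([x, y, z] in m, in world coordinates, good to about 4 mm: the middle of the surface that is visible of it).
- r.silhouettes(camera, target): "pixels" (480x640 bool, what is visible of it).
The state is a dict: "clock": time; "q": joint angles; "qd": joint speeds; "joint_torque": joint torques, N m; "tool_pos": TCP position; "eef_rot": TCP orientation; "contact_force": force on the tool from outside, world axes, zero at the start; "moment": the same for the moment, N m; "opening": opening from 0.0 (shut) to 1.0 (fully open); "finger_force": force on a finger pad.
Only numpy, scipy, OpenCV 4.12 (cv2) and the standard library are available. Lean on these libraries where they do the work, as an engineer would, in place of code of your own. Each camera call takes 0.05 s, during which the arm holds its last target. There are 200 camera calls.

## Working session

There is one attempt and no reset: what is moved stays moved. The work goes in short steps, Python scripts to look and compute and a tool call to move; the robot and the scene stay as the last step left them, time stands still between calls to the robot, and variables do not carry over. Pictures are saved under pics/ and viewed, at most 14 in all, crops included, and the job is handed in when it is done.

Besides the shell and the picture viewer there is one more tool, called by a JSON object that holds its "name" and its "arguments", one argument or row to a line. play_rows: Moves the arm, as the interface text tells. Its arguments: {"type":"object","properties":{"translation":{"type":"array","items":{"type":"array","items":{"type":"number"}}},"delta_rot":{"type":"array","items":{"type":"array","items":{"type":"number"}}},"grip":{"type":"array","items":{"type":"number"}},"squeeze":{"type":"number"}},"required":["translation","delta_rot","grip"]}

```bash
ls; mkdir -p pics; python3 - <<'E'
from plant import r
import cv2, numpy as np
s=r.get_state(); print({k:np.round(v,3) for k,v in s.items()})
for n in("scene","top"):
    cv2.imwrite(f"pics/{n}0.png",r.snapshot(n)); c=r.get_calibration(n); print(n,{k:np.round(v,4).tolist() for k,v in c.items()})
for t in("jaw_a","mandrel","fork","collar","jaw_insert","mandrel_insert","fork_insert","collar_insert","press_tool"):
    for n in("scene","top"):
        print(t,n,[(np.round(d["point"],3).tolist(),round(d["confidence"],2)) for d in r.look_for(n,t)])
E
```

```text
pics
{'clock': np.float64(0.0), 'q': array([ 1.325,  0.69 , -0.195,  1.566,  0.157,  0.902, -0.215]), 'qd': array([-0.001, -0.   , -0.   ,  0.001, -0.   ,  0.001, -0.   ]), 'joint_torque': array([-1.0000e-03, -5.2756e+01, -1.2670e+00, -1.5343e+01, -5.3000e-02,
        7.0000e-03,  0.0000e+00]), 'tool_pos': array([ 0.172, -0.6  ,  0.302]), 'eef_rot': array([ 0.99 ,  0.139, -0.   , -0.001]), 'contact_force': array([-0.422, -0.615,  1.224]), 'moment': array([ 0.034,  0.026, -0.008]), 'finger_force': np.float64(0.0), 'opening': np.float64(1.001)}
scene {'intrinsics': [[467.8236, 0.0, 322.9553], [0.0, 467.8236, 231.2595], [0.0, 0.0, 1.0]], 'k1': -0.1114, 'eye': [1.1124, -0.2915, 0.926], 'rotation': [0.2645, 0.1581, 0.4924, 0.814]}
top {'intrinsics': [[468.2193, 0.0, 320.4929], [0.0, 468.2193, 240.6225], [0.0, 0.0, 1.0]], 'k1': 0.0336, 'eye': [0.3945, -0.0065, 1.087], 'rotation': [-0.0596, 0.0466, 0.7062, -0.7039]}
jaw_a scene [([0.316, -0.141, 0.025], 0.77), ([0.485, -0.24, 0.027], 0.66), ([0.334, -0.237, 0.025], 0.62), ([0.584, -0.287, 0.024], 0.59), ([0.486, -0.356, 0.026], 0.46)]
jaw_a
[... 352 characters left out ...]
0.354, 0.025], 0.75)]
collar scene [([0.573, -0.182, 0.028], 0.73)]
collar top [([0.559, -0.179, 0.029], 0.75), ([0.48, -0.238, 0.022], 0.34)]
jaw_insert scene [([0.58, 0.262, 0.039], 0.85), ([0.571, -0.182, 0.028], 0.63)]
jaw_insert top [([0.582, 0.262, 0.041], 0.83)]
mandrel_insert scene [([0.485, 0.147, 0.04], 0.68)]
mandrel_insert top [([0.488, 0.149, 0.039], 0.82)]
fork_insert scene [([0.476, 0.252, 0.041], 0.89)]
fork_insert top [([0.474, 0.25, 0.035], 0.71)]
collar_insert scene [([0.588, 0.154, 0.037], 0.6), ([0.778, -0.182, 0.022], 0.49)]
collar_insert top [([0.591, 0.152, 0.041], 0.58)]
press_tool scene [([0.779, -0.182, 0.024], 0.81)]
press_tool top [([0.769, -0.184, 0.019], 0.64)]
```

View pics/top0.png

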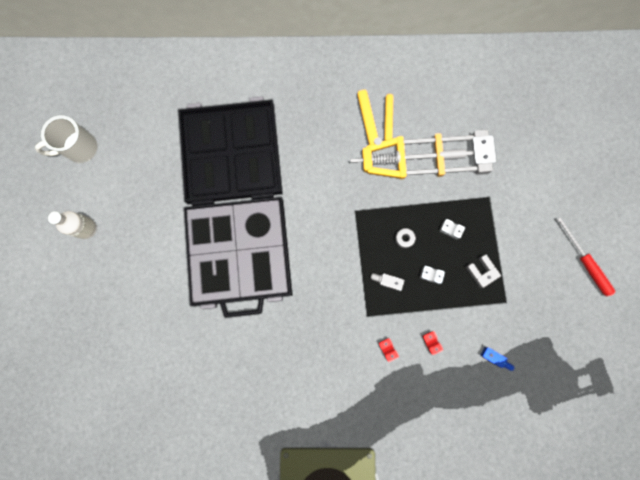

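View pics/scene0.png

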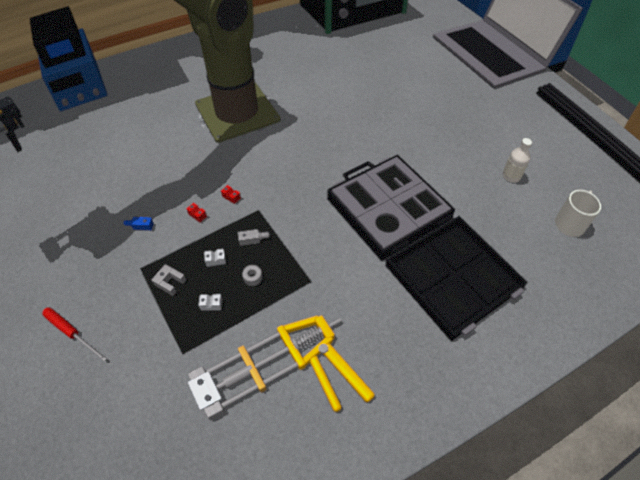

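The top view shows the mat with the jaws at (432,274) and (453,229), mandrel at (388,282) with its nose left, fork at (485,271) open towards up-left, and collar at (405,238). The red and blue look-alikes lie off the mat. The case inserts are jaw (211,230), collar (258,224), fork (214,274, tongue from the top, so insert +x points roughly up) and mandrel (262,270).

Next I fit poses by matching rendered models to the silhouettes in both views.

```bash
cat > h.py <<'E'
from plant import r
import cv2, numpy as np
from scipy.spatial.transform import Rotation as R
from scipy.optimize import minimize
CAL={n:r.get_calibration(n) for n in("scene","top")}
def proj(n,P):
    c=CAL[n]; p=R.from_quat(c["rotation"]).inv().apply(np.atleast_2d(P)-c["eye"])
    s=np.c_[p[:,0]/-p[:,2],-p[:,1]/-p[:,2]]; s=s*(1+c["k1"]*(s**2).sum(1))[:,None]
    K=c["intrinsics"]; return np.c_[s[:,0]*K[0][0]+K[0][2],s[:,1]*K[1][1]+K[1][2]]
def box(x0,x1,y0,y1,z0,z1): return np.array([[x,y,z] for x in(x0,x1) for y in(y0,y1) for z in(z0,z1)])/1000.
def cyl(rad,h): 
    a=np.linspace(0,2*np.pi,32,0); return np.vstack([np.c_[rad*np.cos(a),rad*np.sin(a),0*a+z] for z in(0,h)])/1000.
def nose():
    a=np.linspace(0,2*np.pi,16,0); return np.vstack([np.c_[0*a+x,8*np.cos(a),12+8*np.sin(a)] for x in(12,36)])/1000.
jw=[box(-22,-7,-13,13,0,24),box(7,22,-13,13,0,24),box(-7,7,-13,13,0,15)]
# V: (approx) slanted flanks
v=lambda s:np.array([[s*7,y,z] for y in(-13,13) for z in(0,24)]+[[0,y,z] for y in(-13,13) for z in(0,15)])/1000.
M={"jaw":[jw[0],jw[1],v(1),v(-1)],"mandrel":[box(-36,12,-12,12,0,24),nose()],
 "fork":[box(-28,-6,-24,24,0,24),box(-28,28,-24,-12,0,24),box(-28,28,12,24,0,24)],"collar":[cyl(21,24)],"ins":[box(-52,52,-52,52,33,34)]}
def place(P,x,y,z,a): return R.from_euler("z",a).apply(P)+[x,y,z]
def render(n,parts,p,hole=None):
    S=4; im=np.zeros((480*S,640*S),np.uint8)
    for P in parts:
        q=(proj(n,place(P,*p))+.5)*S
        cv2.fillConvexPoly(im,cv2.convexHull(np.round(q*16).astype(np.int32)),255,shift=4)
    if hole is not None:
        cs=[]
        for z in(0,.024):
            q=(proj(n,place(hole*[1,1,0]+[0,0,z],*p))+.5)*S
            m=np.zeros_like(im); cv2.fillConvexPoly(m,cv2.convexHull(np.round(q*16).astype(np.int32)),255,shift=4); cs.append(m)
        im[(cs[0]>0)&(cs[1]>0)]=0
    return cv2.resize(im,(640,480),interpolation=cv2.INTER_AREA)/255.
def fit(kind,masks,p0,fixz=None):
    hole=cyl(10,24) if kind=="collar" else None
    f=lambda p:sum(np.abs(render(n,M[kind],(p[0],p[1],p[2] if fixz is None else fixz,p[3]),hole)-m).sum() for n,m in masks.items())
    best=None
    for da in ([0] if kind in("collar","ins") else np.radians([-30,0,30])):
        s=np.array(p0)+[0,0,0,da]; sim=np.vstack([s]+[s+d for d in np.diag([.008,.008,.006,.2])])
        o=minimize(f,s,method="Nelder-Mead",options=dict(initial_simplex=sim,maxfev=160,xatol=1e-4,fatol=.05))
        if best is None or o.fun<best.fun: best=o
    return best.x,best.fun/sum(m.sum() for m in masks.values())
def get(t,cams=("scene","top")):
    return {n:r.silhouettes(n,t) for n in cams}
def pick(sil,pt):
    out={}
    for n,l in sil.items():
        u=proj(n,pt)[0]; c=[]
        for d in l:
            ys,xs=np.nonzero(d["pixels"])
            if len(xs): c.append((np.hypot(xs.mean()-u[0],ys.mean()-u[1]),-d["confidence"],d["pixels"]))
        c=[k for k in c if k[0]<12]
        if c: out[n]=min(c,key=lambda k:k[:2])[2].astype(float)
    return out
E
cat > m.py <<'E'
from h import *
import pickle,sys
D=np.radians
for n in CAL: r.snapshot(n)
S={t:get(t) for t in("jaw_a","mandrel","fork","collar","jaw_insert","mandrel_insert","fork_insert","collar_insert")}
pickle.dump(S,open("S.pkl","wb"))
for name,t,k,pt,a in[("jaw1","jaw_a","jaw",(.482,-.238),0),("jaw2","jaw_a","jaw",(.584,-.287),0),("mandrel","mandrel","mandrel",(.467,-.139),160),
   ("fork","fork","fork",(.483,-.355),20),("collar","collar","collar",(.566,-.181),0),
   ("jawI","jaw_insert","ins",(.581,.262),0),("mandI","mandrel_insert","ins",(.487,.148),0),("forkI","fork_insert","ins",(.475,.251),0),("collI","collar_insert","ins",(.589,.153),0)]:
    ms=pick(S[t],(*pt,.03 if k=="ins" else .015))
    z=0.004
    if k=="mandrel": a=100
    x,l=fit(k,ms,(*pt,z,D(a)))
    x2,l2=fit(k,ms,(*pt,z,x[3]),.005 if k=="ins" else .003)
    print(name,list(ms),[int(m.sum()) for m in ms.values()],np.round(x[:3],4),round(np.degrees(x[3]),1),round(l,3),"| fixz",np.round(x2[:2],4),round(np.degrees(x2[3]),1),round(l2,3))
E
python3 m.py
```

```text
jaw1 ['scene', 'top'] [307, 255] [ 4.782e-01 -2.405e-01  1.000e-04] 75.2 0.092 | fixz [ 0.4788 -0.2406] 73.9 0.118
jaw2 ['scene', 'top'] [351, 283] [ 5.835e-01 -2.893e-01  5.000e-04] 66.0 0.065 | fixz [ 0.5838 -0.2889] 64.9 0.086
mandrel ['scene', 'top'] [359, 290] [ 0.4655 -0.1364  0.    ] 72.0 0.127 | fixz [ 0.4662 -0.1367] 72.3 0.156
fork ['scene', 'top'] [487, 480] [ 0.4869 -0.3552  0.0022] 32.0 0.133 | fixz [ 0.487  -0.3549] 32.2 0.134
collar ['scene', 'top'] [307, 251] [ 5.629e-01 -1.807e-01 -2.000e-04] 6.5 0.154 | fixz [ 0.5629 -0.1802] 14.8 0.172
jawI ['scene', 'top'] [1451, 2191] [0.5807 0.2615 0.0038] 5.8 0.059 | fixz [0.5812 0.2611] 5.7 0.06
mandI ['scene', 'top'] [1361, 2259] [0.4859 0.1441 0.0052] 6.2 0.046 | fixz [0.4858 0.1442] 6.2 0.046
forkI ['scene', 'top'] [1208, 2205] [0.4749 0.2506 0.0052] 5.9 0.033 | fixz [0.475  0.2507] 6.3 0.034
collI ['scene', 'top'] [1684, 2076] [0.5917 0.1563 0.0015] 4.8 0.055 | fixz [0.5919 0.1556] 5.3 0.061
```

```bash
cat > ov.py <<'E'
from h import *
im=cv2.imread("pics/top0.png")[180:330,170:520]; im=cv2.resize(im,None,fx=2.25,fy=2.25,interpolation=cv2.INTER_CUBIC)
D=np.radians
for k,x,y,a,z in[("jaw",.4785,-.2405,74.5,.003),("jaw",.5837,-.289,65.5,.003),("mandrel",.466,-.1366,72.2,.003),("fork",.487,-.355,32.1,.003),("collar",.563,-.1805,0,.003)]+[("ins",.5335+.053*(s*.9947-t*.1028),.203+.053*(s*.1028+t*.9947),5.9,.005) for s in(1,-1) for t in(1,-1)]:
    for P in M[k]:
        q=proj("top",place(P[P[:,2]>P[:,2].mean()],x,y,z,D(a))); q=(q+.5-[170,180])*2.25
        cv2.polylines(im,[cv2.convexHull(np.round(q).astype(np.int32))],True,(0,255,0),1)
cv2.imwrite("pics/ov1.png",im)
E
python3 ov.py
cat > plan.py <<'E'
from h import *
import sys
def plan(x,y,psi):
    s=r.get_state(); m=R.from_quat(s["eef_rot"]).as_matrix(); cur=np.degrees(np.arctan2(m[1,0],m[0,0]))
    d=(psi-cur+180)%360-180; dx,dy=np.array([x,y])-s["tool_pos"][:2]; a=np.radians(psi)
    tx,ty=np.cos(a)*dx+np.sin(a)*dy,np.sin(a)*dx-np.cos(a)*dy
    tilt=R.from_matrix(m).inv().apply([0,0,-1])
    print("t",round(float(s["clock"]),2),"pos",np.round(s["tool_pos"],4),"psi",round(cur,1),"| rz_tool",round(-d,1),"tx,ty mm",round(tx*1e3,1),round(ty*1e3,1),"n50",np.hypot(tx,ty)/.05,"downvec",np.round(tilt,3),"q",np.round(s["q"],2),"F",np.round(s["contact_force"],1),"open",round(float(s["opening"]),3),"ff",round(float(s["finger_force"]),1))
plan(*map(float,sys.argv[1:4]))
E
python3 -c "
import numpy as np
a=np.radians(32.1);print(.487-.006*np.cos(a),-.355-.006*np.sin(a))"
python3 plan.py .482 -.358 32.1
```

```text
0.4819172684717072 -0.35818839147710846
t 1.9 pos [ 0.1727 -0.6007  0.3027] psi 16.0 | rz_tool -16.1 tx,ty mm 391.0 -41.2 n50 7.8642117243151315 downvec [-0. -0.  1.] q [ 1.32  0.69 -0.19  1.57  0.16  0.9  -0.22] F [0.  0.8 0. ] open 1.0 ff 0.0
```

View pics/ov1.png

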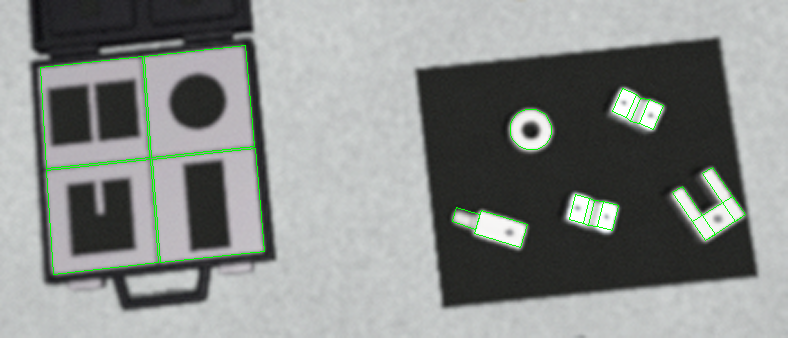

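The overlay at 2.25x shows every fitted outline (parts and inserts) lying on the real edges within about 1 px. I go to the fork first.

{"name": "play_rows", "arguments": {
  "translation": [
    [0,0,0],
    [0,0,0],
    [0.039,-0.004,0.015],
    [0.039,-0.004,0.015],
    [0.039,-0.004,0.015],
    [0.039,-0.004,0.015],
    [0.039,-0.004,0.015],
    [0.039,-0.004,0.015],
    [0.039,-0.004,0.015],
    [0.039,-0.004,0.015],
    [0.039,-0.004,0.015],
    [0.039,-0.004,0.015],
    [0,0,0],
    [0,0,0],
    [0,0,0]
  ],
  "delta_rot": [
    [0,0,-8],
    [0,0,-8],
    [0,0,0],
    [0,0,0],
    [0,0,0],
    [0,0,0],
    [0,0,0],
    [0,0,0],
    [0,0,0],
    [0,0,0],
    [0,0,0],
    [0,0,0],
    [0,0,0],
    [0,0,0],
    [0,0,0]
  ],
  "grip": [1,1,1,1,1,1,1,1,1,1,1,1,1,1,1],
  "squeeze": 40
}}

```text
clock: 3.78
tool_pos: [0.4809, -0.3615, 0.1531]
eef_rot: [0.962, 0.275, -0.0, 0.001]
contact_force: [0.5, -0.7, -0.8]
opening: 0.997
finger_force: 0.0
```

```bash
python3 plan.py .482 -.358 32.1
```

```text
t 3.77 pos [ 0.4809 -0.3615  0.1531] psi 31.9 | rz_tool -0.2 tx,ty mm 2.8 -2.4 n50 0.07428265788069766 downvec [ 0.001 -0.001  1.   ] q [ 0.65  0.86 -0.15  1.75  0.22  0.54 -0.65] F [ 0.5 -0.7 -0.8] open 0.997 ff 0.0
```

{"name": "play_rows", "arguments": {
  "translation": [
    [0.003,-0.002,0.012],
    [0,0,0.014],
    [0,0,0.014],
    [0,0,0.014],
    [0,0,0.012],
    [0,0,0.007],
    [0,0,0],
    [0,0,0],
    [0,0,0],
    [0,0,0],
    [0,0,0],
    [0,0,0],
    [0,0,0],
    [0,0,0]
  ],
  "delta_rot": [
    [0,0,0],
    [0,0,0],
    [0,0,0],
    [0,0,0],
    [0,0,0],
    [0,0,0],
    [0,0,0],
    [0,0,0],
    [0,0,0],
    [0,0,0],
    [0,0,0],
    [0,0,0],
    [0,0,0],
    [0,0,0]
  ],
  "grip": [1,1,1,1,1,1,1,-1,-1,-1,-1,-1,-1,-1],
  "squeeze": 40
}}

```text
clock: 5.52
tool_pos: [0.4835, -0.3566, 0.0799]
eef_rot: [0.961, 0.276, -0.0, -0.0]
contact_force: [-1.7, 0.5, 3.0]
opening: 0.538
finger_force: 40.0
```

```bash
python3 - <<'E'
from h import *
im=r.snapshot("scene"); u=proj("scene",(.482,-.358,.03))[0].astype(int); print(u)
c=im[max(0,u[1]-75):u[1]+75,max(0,u[0]-100):u[0]+100]; cv2.imwrite("pics/g1.png",cv2.resize(c,None,fx=4,fy=4,interpolation=cv2.INTER_CUBIC))
E
python3 plan.py .482 -.358 32.1
```

```text
[164 274]
t 5.58 pos [ 0.4835 -0.3566  0.0799] psi 32.0 | rz_tool -0.1 tx,ty mm -2.0 0.4 n50 0.04118056228466689 downvec [ 0. -0.  1.] q [ 0.62  0.98 -0.11  1.77  0.24  0.41 -0.67] F [-0.3  1.1  3.8] open 0.542 ff 40.0
```

View pics/g1.png

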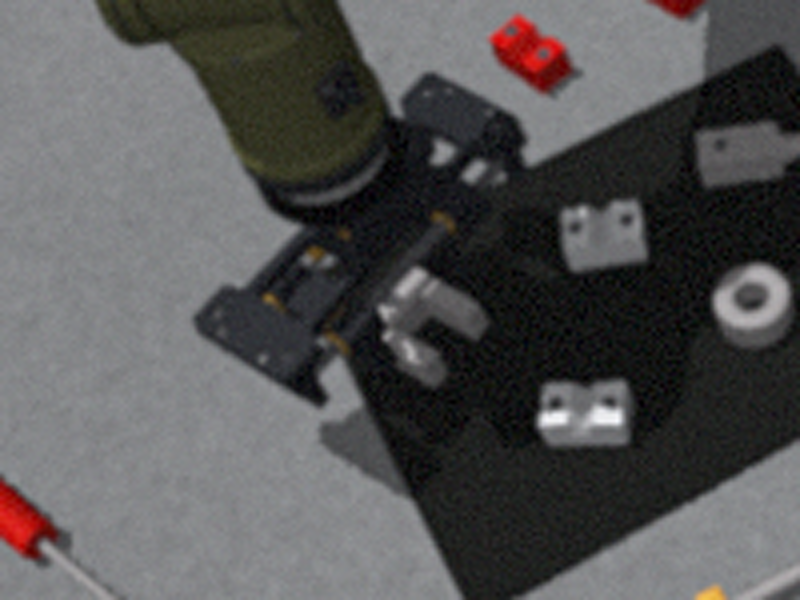

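The gripped view shows the fork between the fingers, with the opening at 47.7 mm as expected. I lift, turn to the insert's yaw and carry.

{"name": "play_rows", "arguments": {
  "translation": [
    [0,0,-0.01],
    [0,0,-0.025],
    [0,0,-0.025],
    [0,0,-0.02],
    [0.0034,-0.0403,0],
    [0.0034,-0.0403,0],
    [0.0034,-0.0403,0],
    [0.0034,-0.0403,0],
    [0.0034,-0.0403,0],
    [0.0034,-0.0403,0],
    [0.0034,-0.0403,0],
    [0.0034,-0.0403,0],
    [0.0034,-0.0403,0],
    [0.0034,-0.0403,0],
    [0.0034,-0.0403,0],
    [0.0034,-0.0403,0],
    [0.0034,-0.0403,0],
    [0.0034,-0.0403,0],
    [0.0034,-0.0403,0],
    [0,0,0]
  ],
  "delta_rot": [
    [0,0,0],
    [0,0,8.7],
    [0,0,8.7],
    [0,0,8.7],
    [0,0,0],
    [0,0,0],
    [0,0,0],
    [0,0,0],
    [0,0,0],
    [0,0,0],
    [0,0,0],
    [0,0,0],
    [0,0,0],
    [0,0,0],
    [0,0,0],
    [0,0,0],
    [0,0,0],
    [0,0,0],
    [0,0,0],
    [0,0,0]
  ],
  "grip": [-1,-1,-1,-1,-1,-1,-1,-1,-1,-1,-1,-1,-1,-1,-1,-1,-1,-1,-1,-1]
}}

```text
clock: 8.07
tool_pos: [0.471, 0.255, 0.1597]
eef_rot: [0.998, 0.055, 0.0, -0.002]
contact_force: [-0.4, -0.8, -3.9]
opening: 0.537
finger_force: 40.0
```

{"name": "play_rows", "arguments": {
  "translation": [
    [0,0,0],
    [0,0,0]
  ],
  "delta_rot": [
    [0,0,0],
    [0,0,0]
  ],
  "grip": [-1,-1]
}}

```text
clock: 8.32
tool_pos: [0.4719, 0.2482, 0.1598]
eef_rot: [0.999, 0.051, -0.0, 0.001]
contact_force: [0.5, 0.6, -2.9]
opening: 0.537
finger_force: 40.0
```

```bash
python3 plan.py .4716 .2499 5.9
```

```text
t 8.32 pos [0.4719 0.2482 0.1598] psi 5.8 | rz_tool -0.1 tx,ty mm -0.2 -1.7 n50 0.03461855252668763 downvec [ 0.    -0.001  1.   ] q [-0.67  0.8   0.16  1.97 -0.3   0.39 -1.75] F [ 0.5  0.6 -2.9] open 0.537 ff 40.0
```

{"name": "play_rows", "arguments": {
  "translation": [
    [0,-0.0015,0.014],
    [0,0,0.014],
    [0,0,0.012],
    [0,0,0.008],
    [0,0,0.002],
    [0,0,0],
    [0,0,0]
  ],
  "delta_rot": [
    [0,0,0],
    [0,0,0],
    [0,0,0],
    [0,0,0],
    [0,0,0],
    [0,0,0],
    [0,0,0]
  ],
  "grip": [-1,-1,-1,-1,-1,-1,-1]
}}

```text
clock: 9.2
tool_pos: [0.4719, 0.2515, 0.11]
eef_rot: [0.999, 0.052, 0.0, -0.0]
contact_force: [-0.1, -0.0, -3.0]
opening: 0.543
finger_force: 40.0
```

{"name": "play_rows", "arguments": {
  "translation": [
    [0,0,0.001],
    [0,0,0.001],
    [0,0,0]
  ],
  "delta_rot": [
    [0,0,0],
    [0,0,0],
    [0,0,0]
  ],
  "grip": [-1,-1,-1]
}}

```text
clock: 9.57
tool_pos: [0.4716, 0.2514, 0.1077]
eef_rot: [0.999, 0.052, 0.0, 0.0]
contact_force: [-0.7, -0.2, -2.9]
opening: 0.54
finger_force: 40.0
```

```bash
python3 - <<'E'
from h import *
for n in("scene","top"):
    im=r.snapshot(n); u=proj(n,(.475,.25,.04))[0].astype(int); print(u)
    c=im[max(0,u[1]-60):u[1]+60,max(0,u[0]-80):u[0]+80]; cv2.imwrite(f"pics/p1{n}.png",cv2.resize(c,None,fx=4,fy=4,interpolation=cv2.INTER_CUBIC))
E
python3 plan.py .4716 .2499 5.9
```

```text
[393 176]
[214 275]
t 9.68 pos [0.4716 0.2513 0.1077] psi 5.9 | rz_tool 0.0 tx,ty mm -0.2 1.4 n50 0.02881899502979614 downvec [ 0. -0.  1.] q [-0.64  0.9   0.11  1.98 -0.32  0.28 -1.73] F [ 0.8 -0.  -3.9] open 0.541 ff 40.0
```

View pics/p1scene.png

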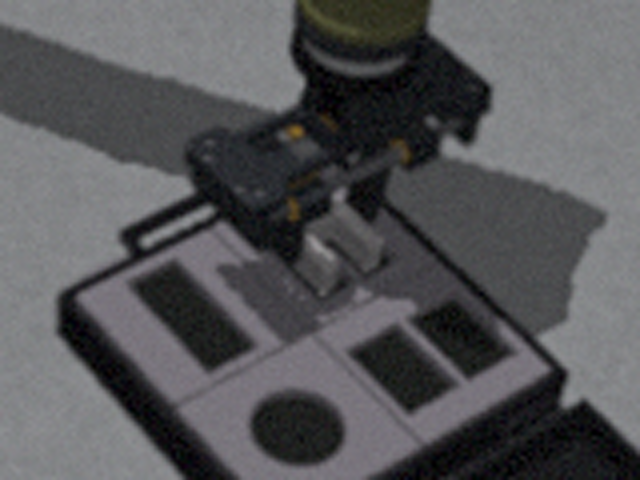

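The scene view shows the fork's arms entering the pocket of the fork insert, with nothing touching yet. I keep lowering gently.

{"name": "play_rows", "arguments": {
  "translation": [
    [0,0,0.001],
    [0,0,0.0005],
    [0,0,0]
  ],
  "delta_rot": [
    [0,0,0],
    [0,0,0],
    [0,0,0]
  ],
  "grip": [-1,-1,-1]
}}

```text
clock: 10.05
tool_pos: [0.4717, 0.2514, 0.1069]
eef_rot: [0.999, 0.052, 0.0, -0.0]
contact_force: [-1.4, -0.9, 5.3]
opening: 0.543
finger_force: 40.0
```

{"name": "play_rows", "arguments": {
  "translation": [
    [0,0,0.001],
    [0,0,0],
    [0,0,0]
  ],
  "delta_rot": [
    [0,0,0],
    [0,0,0],
    [0,0,0]
  ],
  "grip": [-1,-1,-1]
}}

```text
clock: 10.42
tool_pos: [0.4717, 0.2513, 0.1068]
eef_rot: [0.999, 0.052, 0.0, -0.0]
contact_force: [-2.6, -0.7, 14.9]
opening: 0.539
finger_force: 40.0
```

Contact was at TCP z ≈ 0.107, which puts the floor at ≈ 0.030, matching the fit. I release, rise and go to the mandrel.

{"name": "play_rows", "arguments": {
  "translation": [
    [0,0,-0.001],
    [0,0,0],
    [0,0,0],
    [0,0,-0.02],
    [0,0,-0.03],
    [0,0,-0.02],
    [0,0,0],
    [0,0,0],
    [0,0,0],
    [0,0,0],
    [0,0,0],
    [0,0,0]
  ],
  "delta_rot": [
    [0,0,0],
    [0,0,0],
    [0,0,0],
    [0,0,0],
    [0,0,0],
    [0,0,-9.5],
    [0,0,-9.5],
    [0,0,-9.5],
    [0,0,-9.5],
    [0,0,-9.5],
    [0,0,-9.5],
    [0,0,-9.3]
  ],
  "grip": [0.5,0.5,0.5,0.5,0.5,0.5,0.5,0.5,0.5,0.5,0.5,0.5]
}}

```text
clock: 11.92
tool_pos: [0.4716, 0.2512, 0.1759]
eef_rot: [0.806, 0.592, -0.0, 0.0]
contact_force: [0.5, -0.1, 0.4]
opening: 0.753
finger_force: 0.0
```

{"name": "play_rows", "arguments": {
  "translation": [
    [-0.0381,0.0113,0],
    [-0.0381,0.0113,0],
    [-0.0381,0.0113,0],
    [-0.0381,0.0113,0],
    [-0.0381,0.0113,0],
    [-0.0381,0.0113,0],
    [-0.0381,0.0113,0],
    [-0.0381,0.0113,0],
    [-0.0381,0.0113,0],
    [-0.0381,0.0113,0],
    [0,0,0],
    [0,0,0],
    [0,0,0]
  ],
  "delta_rot": [
    [0,0,0],
    [0,0,0],
    [0,0,0],
    [0,0,0],
    [0,0,0],
    [0,0,0],
    [0,0,0],
    [0,0,0],
    [0,0,0],
    [0,0,0],
    [0,0,0],
    [0,0,0],
    [0,0,0]
  ],
  "grip": [0.5,0.5,0.5,0.5,0.5,0.5,0.5,0.5,0.5,0.5,0.5,0.5,0.5]
}}

```text
clock: 13.55
tool_pos: [0.4632, -0.1445, 0.1762]
eef_rot: [0.807, 0.59, 0.0, -0.0]
contact_force: [-0.5, -0.1, 0.3]
opening: 0.749
finger_force: 0.0
```

```bash
cat > chk.py <<'E'
from h import *
import sys
r.snapshot("scene"); r.snapshot("top")
t,k,x,y,a=sys.argv[1],sys.argv[2],*map(float,sys.argv[3:6])
ms=pick(get(t),(x,y,.04)); p,l=fit(k,ms,(x,y,float(sys.argv[6]),np.radians(a))); print(t,list(ms),np.round(p[:3],4),round(np.degrees(p[3]),1),round(l,3))
E
python3 plan.py .463 -.146 72.2; python3 chk.py fork fork .4754 .2503 6 .03
```

```text
t 13.55 pos [ 0.4632 -0.1445  0.1762] psi 72.4 | rz_tool 0.2 tx,ty mm -1.5 0.3 n50 0.030481752629065214 downvec [-0.001  0.     1.   ] q [ 0.33  0.73 -0.21  2.09  0.4   0.36 -0.5 ] F [-0.5 -0.1  0.3] open 0.749 ff 0.0
fork ['scene', 'top'] [0.4755 0.2515 0.0279] 6.7 0.1
```

The fork is within about 1 mm of its insert's centre. Now I grip the mandrel.

{"name": "play_rows", "arguments": {
  "translation": [
    [-0.0015,0,0.018],
    [0,0,0.018],
    [0,0,0.018],
    [0,0,0.018],
    [0,0,0.015],
    [0,0,0.009],
    [0,0,0],
    [0,0,0],
    [0,0,0],
    [0,0,0],
    [0,0,0],
    [0,0,0],
    [0,0,0],
    [0,0,0]
  ],
  "delta_rot": [
    [0,0,0],
    [0,0,0],
    [0,0,0],
    [0,0,0],
    [0,0,0],
    [0,0,0],
    [0,0,0],
    [0,0,0],
    [0,0,0],
    [0,0,0],
    [0,0,0],
    [0,0,0],
    [0,0,0],
    [0,0,0]
  ],
  "grip": [0.5,0.5,0.5,0.5,0.5,0.5,0.5,-1,-1,-1,-1,-1,-1,-1],
  "squeeze": 40
}}

```text
clock: 15.5
tool_pos: [0.4624, -0.1474, 0.0803]
eef_rot: [0.808, 0.589, -0.0, 0.0]
contact_force: [-1.1, -0.4, 3.8]
opening: 0.265
finger_force: 40.0
```

```bash
python3 plan.py .463 -.146 72.2
```

```text
t 15.5 pos [ 0.4624 -0.1474  0.0803] psi 72.2 | rz_tool 0.0 tx,ty mm 1.5 0.2 n50 0.030487668342450615 downvec [0. 0. 1.] q [ 0.25  0.92 -0.06  2.12  0.46  0.11 -0.56] F [-1.1 -0.4  3.8] open 0.265 ff 40.0
```

{"name": "play_rows", "arguments": {
  "translation": [
    [0,0,-0.01],
    [0,0,-0.02],
    [0,0,-0.025],
    [0,0,-0.025],
    [0,0,0],
    [0,0,0],
    [0,0,0],
    [0,0,0],
    [0.0047,-0.032,0],
    [0.0047,-0.032,0],
    [0.0047,-0.032,0],
    [0.0047,-0.032,0],
    [0.0047,-0.032,0],
    [0.0047,-0.032,0],
    [0.0047,-0.032,0],
    [0.0047,-0.032,0],
    [0.0047,-0.032,0],
    [0,0,0],
    [0,0,0],
    [0,0,0]
  ],
  "delta_rot": [
    [0,0,0],
    [0,0,9.5],
    [0,0,9.5],
    [0,0,9.5],
    [0,0,9.5],
    [0,0,9.5],
    [0,0,9.5],
    [0,0,9.3],
    [0,0,0],
    [0,0,0],
    [0,0,0],
    [0,0,0],
    [0,0,0],
    [0,0,0],
    [0,0,0],
    [0,0,0],
    [0,0,0],
    [0,0,0],
    [0,0,0],
    [0,0,0]
  ],
  "grip": [-1,-1,-1,-1,-1,-1,-1,-1,-1,-1,-1,-1,-1,-1,-1,-1,-1,-1,-1,-1]
}}

```text
clock: 18.0
tool_pos: [0.4747, 0.1421, 0.1603]
eef_rot: [0.999, 0.051, -0.0, 0.0]
contact_force: [0.4, 0.0, -3.2]
opening: 0.269
finger_force: 40.0
```

```bash
python3 plan.py .4749 .1436 5.9
```

```text
t 18.0 pos [0.4747 0.1421 0.1603] psi 5.8 | rz_tool -0.1 tx,ty mm 0.3 -1.5 n50 0.030949577031345463 downvec [ 0.    -0.001  1.   ] q [-0.46  0.78  0.13  2.08 -0.3   0.31 -1.55] F [ 0.4  0.  -3.2] open 0.269 ff 40.0
```

{"name": "play_rows", "arguments": {
  "translation": [
    [0,-0.0015,0.014],
    [0,0,0.014],
    [0,0,0.012],
    [0,0,0.008],
    [0,0,0.003],
    [0,0,0.001],
    [0,0,0],
    [0,0,0]
  ],
  "delta_rot": [
    [0,0,0],
    [0,0,0],
    [0,0,0],
    [0,0,0],
    [0,0,0],
    [0,0,0],
    [0,0,0],
    [0,0,0]
  ],
  "grip": [-1,-1,-1,-1,-1,-1,-1,-1]
}}

```text
clock: 19.0
tool_pos: [0.4748, 0.145, 0.1085]
eef_rot: [0.999, 0.052, 0.0, -0.0]
contact_force: [-0.2, -0.0, -3.3]
opening: 0.268
finger_force: 40.0
```

{"name": "play_rows", "arguments": {
  "translation": [
    [0,0,0.001],
    [0,0,0.0005],
    [0,0,0]
  ],
  "delta_rot": [
    [0,0,0],
    [0,0,0],
    [0,0,0]
  ],
  "grip": [-1,-1,-1]
}}

```text
clock: 19.38
tool_pos: [0.4748, 0.145, 0.1073]
eef_rot: [0.999, 0.052, 0.0, -0.0]
contact_force: [-1.6, 0.7, 5.8]
opening: 0.26
finger_force: 40.0
```

{"name": "play_rows", "arguments": {
  "translation": [
    [0,0,-0.001],
    [0,0,0],
    [0,0,0],
    [0,0,-0.02],
    [0,0,-0.03],
    [0,0,-0.02],
    [0.006,0.037,0],
    [0.006,0.037,0],
    [0.006,0.037,0],
    [0.006,0.037,0],
    [0.006,0.037,0],
    [0.006,0.037,0],
    [0.006,0.037,0],
    [0.006,0.037,0],
    [0.006,0.037,0],
    [0,0,0],
    [0,0,0],
    [0,0,0]
  ],
  "delta_rot": [
    [0,0,0],
    [0,0,0],
    [0,0,0],
    [0,0,0],
    [0,0,0],
    [0,0,0],
    [0,0,0],
    [0,0,0],
    [0,0,0],
    [0,0,0],
    [0,0,0],
    [0,0,0],
    [0,0,0],
    [0,0,0],
    [0,0,0],
    [0,0,0],
    [0,0,0],
    [0,0,0]
  ],
  "grip": [0.5,0.5,0.5,0.5,0.5,0.5,0.5,0.5,0.5,0.5,0.5,0.5,0.5,0.5,0.5,0.5,0.5,0.5]
}}

```text
clock: 21.62
tool_pos: [0.5626, -0.1788, 0.1776]
eef_rot: [0.999, 0.053, -0.0, -0.001]
contact_force: [-0.0, -0.5, 0.5]
opening: 0.748
finger_force: 0.0
```

```bash
python3 plan.py .563 -.1805 5.9; python3 chk.py mandrel mandrel .4862 .1448 6 .03
```

```text
t 21.62 pos [ 0.5626 -0.1788  0.1776] psi 6.1 | rz_tool 0.2 tx,ty mm 0.2 1.7 n50 0.03405189655898417 downvec [0.001 0.001 1.   ] q [ 0.18  0.82  0.08  1.78 -0.12  0.55 -1.12] F [-0.  -0.5  0.5] open 0.748 ff 0.0
mandrel ['scene', 'top'] [0.4869 0.1458 0.0271] 5.6 0.276
```

{"name": "play_rows", "arguments": {
  "translation": [
    [0,0.0015,0.018],
    [0,0,0.018],
    [0,0,0.018],
    [0,0,0.018],
    [0,0,0.017],
    [0,0,0.0085],
    [0,0,0],
    [0,0,0],
    [0,0,0],
    [0,0,0],
    [0,0,0],
    [0,0,0],
    [0,0,0]
  ],
  "delta_rot": [
    [0,0,0],
    [0,0,0],
    [0,0,0],
    [0,0,0],
    [0,0,0],
    [0,0,0],
    [0,0,0],
    [0,0,0],
    [0,0,0],
    [0,0,0],
    [0,0,0],
    [0,0,0],
    [0,0,0]
  ],
  "grip": [0.5,0.5,0.5,0.5,0.5,0.5,0.5,-1,-1,-1,-1,-1,-1],
  "squeeze": 40
}}

```text
clock: 23.45
tool_pos: [0.5632, -0.182, 0.0808]
eef_rot: [0.999, 0.052, 0.0, -0.0]
contact_force: [-0.7, 0.7, 5.3]
opening: 0.457
finger_force: 40.0
```

```bash
python3 plan.py .563 -.1805 5.9
```

```text
t 23.45 pos [ 0.5632 -0.182   0.0808] psi 5.9 | rz_tool 0.0 tx,ty mm -0.1 -1.5 n50 0.029633285094419832 downvec [-0.001  0.     1.   ] q [ 0.2   0.97  0.06  1.8  -0.13  0.37 -1.11] F [-0.7  0.7  5.3] open 0.457 ff 40.0
```

{"name": "play_rows", "arguments": {
  "translation": [
    [0,0,-0.01],
    [0,0,-0.02],
    [0,0,-0.02],
    [0,0,0],
    [0,0,0]
  ],
  "delta_rot": [
    [0,0,0],
    [0,0,0],
    [0,0,0],
    [0,0,0],
    [0,0,0]
  ],
  "grip": [-1,-1,-1,-1,-1]
}}

```text
clock: 24.08
tool_pos: [0.5629, -0.1821, 0.1304]
eef_rot: [0.999, 0.052, 0.0, 0.0]
contact_force: [0.6, 0.5, -2.4]
opening: 0.457
finger_force: 40.0
```

```bash
python3 - <<'E'
from h import *
im=r.snapshot("scene"); u=proj("scene",(.563,-.182,.07))[0].astype(int); print(u)
c=im[max(0,u[1]-60):u[1]+60,max(0,u[0]-80):u[0]+80]; cv2.imwrite("pics/g3.png",cv2.resize(c,None,fx=5,fy=5,interpolation=cv2.INTER_CUBIC))
E
python3 plan.py .5917 .1557 5.9
```

```text
[248 261]
t 24.12 pos [ 0.5626 -0.182   0.1299] psi 5.9 | rz_tool 0.0 tx,ty mm 63.7 -332.9 n50 6.779537283439257 downvec [0.001 0.    1.   ] q [ 0.19  0.89  0.07  1.8  -0.12  0.46 -1.12] F [-0.   0.5 -2.1] open 0.457 ff 40.0
```

View pics/g3.png

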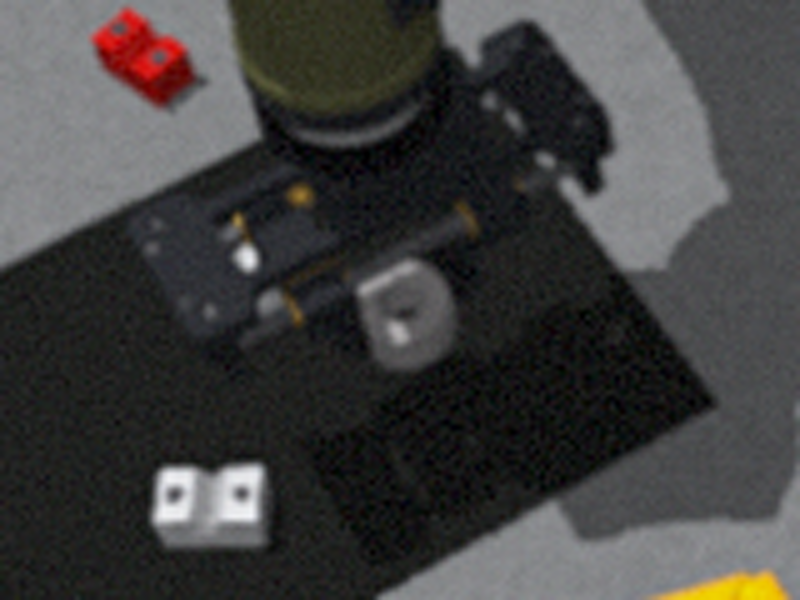

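The collar is held level between the fingers in the lifted view. I carry on.

{"name": "play_rows", "arguments": {
  "translation": [
    [0,0,-0.03],
    [0.0064,-0.0334,0],
    [0.0064,-0.0334,0],
    [0.0064,-0.0334,0],
    [0.0064,-0.0334,0],
    [0.0064,-0.0334,0],
    [0.0064,-0.0334,0],
    [0.0064,-0.0334,0],
    [0.0064,-0.0334,0],
    [0.0064,-0.0334,0],
    [0.0064,-0.0334,0],
    [0,0,0],
    [0,0,0],
    [0,0,0]
  ],
  "delta_rot": [
    [0,0,0],
    [0,0,0],
    [0,0,0],
    [0,0,0],
    [0,0,0],
    [0,0,0],
    [0,0,0],
    [0,0,0],
    [0,0,0],
    [0,0,0],
    [0,0,0],
    [0,0,0],
    [0,0,0],
    [0,0,0]
  ],
  "grip": [-1,-1,-1,-1,-1,-1,-1,-1,-1,-1,-1,-1,-1,-1]
}}

```text
clock: 25.88
tool_pos: [0.592, 0.1547, 0.16]
eef_rot: [0.999, 0.051, -0.0, 0.001]
contact_force: [0.4, -0.4, -1.2]
opening: 0.461
finger_force: 40.0
```

```bash
python3 plan.py .5917 .1557 5.9; python3 - <<'E'
from h import *
r.snapshot("scene"); s=r.silhouettes("scene","collar"); p=r.get_state()["tool_pos"]
ms=pick({"scene":s},(p[0],p[1],.095)); print(ms.keys(),[ (np.argwhere(d["pixels"]).mean(0)[::-1],d["confidence"]) for d in s], proj("scene",(p[0],p[1],.095)))
if ms: print(fit("collar",ms,(p[0],p[1],.083,0),p[2]-.0775))
E
```

```text
t 25.88 pos [0.592  0.1547 0.16  ] psi 5.8 | rz_tool -0.1 tx,ty mm -0.2 -1.0 n50 0.020926713092406547 downvec [ 0.001 -0.001  1.   ] q [-0.43  0.87  0.18  1.73 -0.25  0.57 -1.57] F [ 0.4 -0.4 -1.2] open 0.461 ff 40.0
dict_keys([]) [(array([423.12681436, 205.76088617]), 0.31)] [[388.99642372 207.66108329]]
```

{"name": "play_rows", "arguments": {
  "translation": [
    [0,-0.001,0.014],
    [0,0,0.014],
    [0,0,0.012],
    [0,0,0.008],
    [0,0,0.003],
    [0,0,0],
    [0,0,0],
    [0,0,0]
  ],
  "delta_rot": [
    [0,0,0],
    [0,0,0],
    [0,0,0],
    [0,0,0],
    [0,0,0],
    [0,0,0],
    [0,0,0],
    [0,0,0]
  ],
  "grip": [-1,-1,-1,-1,-1,-1,-1,-1]
}}

```text
clock: 26.98
tool_pos: [0.5922, 0.1577, 0.1096]
eef_rot: [0.999, 0.052, 0.0, -0.0]
contact_force: [0.9, -0.6, -2.5]
opening: 0.456
finger_force: 40.0
```

{"name": "play_rows", "arguments": {
  "translation": [
    [0,0,0.001],
    [0,0,0.0005],
    [0,0,0]
  ],
  "delta_rot": [
    [0,0,0],
    [0,0,0],
    [0,0,0]
  ],
  "grip": [-1,-1,-1]
}}

```text
clock: 27.35
tool_pos: [0.592, 0.1577, 0.1079]
eef_rot: [0.999, 0.052, 0.0, -0.0]
contact_force: [-1.6, -0.7, -0.1]
opening: 0.456
finger_force: 40.0
```

```bash
python3 - <<'E'
from h import *
im=r.snapshot("scene"); u=proj("scene",(.5917,.1557,.045))[0].astype(int); print(u)
c=im[max(0,u[1]-60):u[1]+60,max(0,u[0]-80):u[0]+80]; cv2.imwrite("pics/p3.png",cv2.resize(c,None,fx=5,fy=5,interpolation=cv2.INTER_CUBIC))
E
```

```text
[386 220]
```

View pics/p3.png

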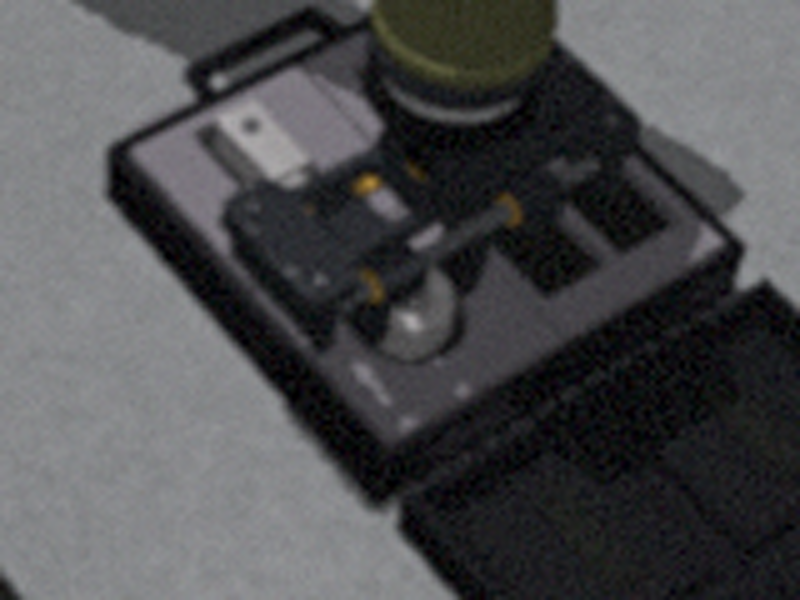

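The collar sits in the round pocket, just above touching. I set it down, release and go to the first jaw.

{"name": "play_rows", "arguments": {
  "translation": [
    [0,0,0.0007],
    [0,0,0],
    [0,0,0],
    [0,0,0],
    [0,0,-0.02],
    [0,0,-0.03],
    [0,0,-0.02],
    [-0.0003,0.0376,0],
    [-0.0003,0.0376,0],
    [-0.0003,0.0376,0],
    [-0.0003,0.0376,0],
    [-0.0003,0.0376,0],
    [-0.0003,0.0376,0],
    [-0.0003,0.0376,0],
    [-0.0003,0.0376,0],
    [-0.0003,0.0376,0],
    [-0.0003,0.0376,0],
    [-0.0003,0.0376,0],
    [0,0,0],
    [0,0,0]
  ],
  "delta_rot": [
    [0,0,0],
    [0,0,0],
    [0,0,0],
    [0,0,0],
    [0,0,7],
    [0,0,7.4],
    [0,0,7],
    [0,0,0],
    [0,0,0],
    [0,0,0],
    [0,0,0],
    [0,0,0],
    [0,0,0],
    [0,0,0],
    [0,0,0],
    [0,0,0],
    [0,0,0],
    [0,0,0],
    [0,0,0],
    [0,0,0]
  ],
  "grip": [-1,0.5,0.5,0.5,0.5,0.5,0.5,0.5,0.5,0.5,0.5,0.5,0.5,0.5,0.5,0.5,0.5,0.5,0.5,0.5]
}}

```text
clock: 29.9
tool_pos: [0.4787, -0.2393, 0.1769]
eef_rot: [0.991, -0.134, -0.0, -0.0]
contact_force: [-0.3, -0.1, 0.2]
opening: 0.754
finger_force: 0.0
```

```bash
python3 plan.py .4785 -.2405 -15.5; python3 chk.py collar collar .5917 .1557 0 .03
```

```text
t 29.9 pos [ 0.4787 -0.2393  0.1769] psi -15.4 | rz_tool 0.1 tx,ty mm 0.1 1.2 n50 0.024814767033827033 downvec [0.    0.001 1.   ] q [ 0.3   0.77  0.14  1.95 -0.23  0.43 -1.23] F [-0.3 -0.1  0.2] open 0.754 ff 0.0
collar ['scene', 'top'] [0.5914 0.1574 0.0274] 13.5 0.227
```

{"name": "play_rows", "arguments": {
  "translation": [
    [0,0.001,0.018],
    [0,0,0.018],
    [0,0,0.018],
    [0,0,0.018],
    [0,0,0.016],
    [0,0,0.009],
    [0,0,0],
    [0,0,0],
    [0,0,0],
    [0,0,0],
    [0,0,0],
    [0,0,0],
    [0,0,0]
  ],
  "delta_rot": [
    [0,0,0],
    [0,0,0],
    [0,0,0],
    [0,0,0],
    [0,0,0],
    [0,0,0],
    [0,0,0],
    [0,0,0],
    [0,0,0],
    [0,0,0],
    [0,0,0],
    [0,0,0],
    [0,0,0]
  ],
  "grip": [0.5,0.5,0.5,0.5,0.5,0.5,0.5,-1,-1,-1,-1,-1,-1],
  "squeeze": 35
}}

```text
clock: 31.72
tool_pos: [0.4785, -0.2411, 0.0805]
eef_rot: [0.991, -0.135, 0.0, 0.0]
contact_force: [-0.6, 0.0, 6.2]
opening: 0.495
finger_force: 35.0
```

```bash
python3 plan.py .4785 -.2405 -15.5
```

```text
t 31.73 pos [ 0.4785 -0.2411  0.0805] psi -15.5 | rz_tool 0.0 tx,ty mm -0.1 -0.6 n50 0.011728110723562788 downvec [-0.001 -0.     1.   ] q [ 0.34  0.95  0.07  1.97 -0.26  0.23 -1.21] F [-0.6  0.   6.2] open 0.495 ff 35.0
```

{"name": "play_rows", "arguments": {
  "translation": [
    [0,0,-0.01],
    [0,0,-0.02],
    [0,0,-0.025],
    [0,0,-0.025],
    [0,0,0],
    [0,0,0],
    [0,0,0],
    [0,0,0],
    [0,0,0],
    [0,0,0],
    [0,0,0],
    [0,0,0],
    [0,0,0]
  ],
  "delta_rot": [
    [0,0,0],
    [0,0,-9.3],
    [0,0,-9.3],
    [0,0,-9.3],
    [0,0,-9.3],
    [0,0,-9.3],
    [0,0,-9.3],
    [0,0,-9.3],
    [0,0,-9.3],
    [0,0,-9.3],
    [0,0,-9.3],
    [0,0,-9.3],
    [0,0,-9.1]
  ],
  "grip": [-1,-1,-1,-1,-1,-1,-1,-1,-1,-1,-1,-1,-1]
}}

```text
clock: 33.35
tool_pos: [0.4779, -0.2415, 0.1603]
eef_rot: [0.668, 0.744, -0.001, 0.0]
contact_force: [-0.1, 0.5, -0.8]
opening: 0.495
finger_force: 35.0
```

{"name": "play_rows", "arguments": {
  "translation": [
    [0.0395,0.0118,0],
    [0.0395,0.0118,0],
    [0.0395,0.0118,0],
    [0.0395,0.0118,0],
    [0.0395,0.0118,0],
    [0.0395,0.0118,0],
    [0.0395,0.0118,0],
    [0.0395,0.0118,0],
    [0.0395,0.0118,0],
    [0.0395,0.0118,0],
    [0.0395,0.0118,0],
    [0.0395,0.0118,0],
    [0.0395,0.0118,0],
    [0,0,0],
    [0,0,0],
    [0,0,0]
  ],
  "delta_rot": [
    [0,0,0],
    [0,0,0],
    [0,0,0],
    [0,0,0],
    [0,0,0],
    [0,0,0],
    [0,0,0],
    [0,0,0],
    [0,0,0],
    [0,0,0],
    [0,0,0],
    [0,0,0],
    [0,0,0],
    [0,0,0],
    [0,0,0],
    [0,0,0]
  ],
  "grip": [-1,-1,-1,-1,-1,-1,-1,-1,-1,-1,-1,-1,-1,-1,-1,-1]
}}

```text
clock: 35.35
tool_pos: [0.5779, 0.2833, 0.1599]
eef_rot: [0.67, 0.742, -0.001, 0.001]
contact_force: [-0.3, -0.7, 0.9]
opening: 0.493
finger_force: 35.0
```

```bash
python3 plan.py .5783 .2851 95.9
```

```text
t 35.35 pos [0.5779 0.2833 0.1599] psi 95.8 | rz_tool -0.1 tx,ty mm 1.7 0.6 n50 0.036667826386367106 downvec [0.002 0.001 1.   ] q [-0.39  0.9  -0.25  1.61  0.32  0.67 -0.7 ] F [-0.3 -0.7  0.9] open 0.493 ff 35.0
```

{"name": "play_rows", "arguments": {
  "translation": [
    [0.001,0.0005,0.014],
    [0,0,0.014],
    [0,0,0.012],
    [0,0,0.008],
    [0,0,0.003],
    [0,0,0],
    [0,0,0],
    [0,0,0]
  ],
  "delta_rot": [
    [0,0,0],
    [0,0,0],
    [0,0,0],
    [0,0,0],
    [0,0,0],
    [0,0,0],
    [0,0,0],
    [0,0,0]
  ],
  "grip": [-1,-1,-1,-1,-1,-1,-1,-1]
}}

```text
clock: 36.35
tool_pos: [0.5783, 0.2867, 0.1094]
eef_rot: [0.67, 0.743, 0.0, 0.0]
contact_force: [-0.8, 0.1, -0.2]
opening: 0.5
finger_force: 35.0
```

{"name": "play_rows", "arguments": {
  "translation": [
    [0,0,0.001],
    [0,0,0.0008],
    [0,0,0]
  ],
  "delta_rot": [
    [0,0,0],
    [0,0,0],
    [0,0,0]
  ],
  "grip": [-1,-1,-1]
}}

```text
clock: 36.72
tool_pos: [0.5782, 0.2866, 0.1076]
eef_rot: [0.67, 0.743, 0.0, 0.0]
contact_force: [-1.0, -0.8, 2.9]
opening: 0.494
finger_force: 35.0
```

{"name": "play_rows", "arguments": {
  "translation": [
    [0,0,0],
    [0,0,0],
    [0,0,0],
    [0,0,-0.02],
    [0,0,-0.03],
    [0,0,-0.02],
    [0,0,0],
    [0,0,0],
    [0,0,0],
    [0,0,0],
    [0,0,0],
    [0,0,0]
  ],
  "delta_rot": [
    [0,0,0],
    [0,0,0],
    [0,0,0],
    [0,0,0],
    [0,0,0],
    [0,0,-8.5],
    [0,0,-8.5],
    [0,0,-8.5],
    [0,0,-8.5],
    [0,0,-8.5],
    [0,0,-8.5],
    [0,0,-8.6]
  ],
  "grip": [0.5,0.5,0.5,0.5,0.5,0.5,0.5,0.5,0.5,0.5,0.5,0.5]
}}

```text
clock: 38.22
tool_pos: [0.5786, 0.2865, 0.1787]
eef_rot: [0.21, 0.978, 0.0, 0.001]
contact_force: [-0.7, -1.1, 0.0]
opening: 0.754
finger_force: 0.0
```

{"name": "play_rows", "arguments": {
  "translation": [
    [-0.0174,-0.0373,0],
    [-0.0174,-0.0373,0],
    [-0.0174,-0.0373,0],
    [-0.0174,-0.0373,0],
    [-0.0174,-0.0373,0],
    [-0.0174,-0.0373,0],
    [-0.0174,-0.0373,0],
    [-0.0174,-0.0373,0],
    [-0.0174,-0.0373,0],
    [-0.0174,-0.0373,0],
    [-0.0174,-0.0373,0],
    [-0.0174,-0.0373,0],
    [-0.0174,-0.0373,0],
    [-0.0174,-0.0373,0],
    [0,0,0],
    [0,0,0],
    [0,0,0]
  ],
  "delta_rot": [
    [0,0,0],
    [0,0,0],
    [0,0,0],
    [0,0,0],
    [0,0,0],
    [0,0,0],
    [0,0,0],
    [0,0,0],
    [0,0,0],
    [0,0,0],
    [0,0,0],
    [0,0,0],
    [0,0,0],
    [0,0,0],
    [0,0,0],
    [0,0,0],
    [0,0,0]
  ],
  "grip": [0.5,0.5,0.5,0.5,0.5,0.5,0.5,0.5,0.5,0.5,0.5,0.5,0.5,0.5,0.5,0.5,0.5]
}}

```text
clock: 40.35
tool_pos: [0.5841, -0.2877, 0.1779]
eef_rot: [0.211, 0.978, 0.0, 0.0]
contact_force: [-0.2, -0.3, 0.5]
opening: 0.75
finger_force: 0.0
```

```bash
python3 plan.py .5837 -.289 155.5; python3 chk.py jaw_a jaw .5783 .2851 6 .03
```

```text
t 40.35 pos [ 0.5841 -0.2877  0.1779] psi 155.7 | rz_tool 0.2 tx,ty mm -0.2 -1.3 n50 0.02663451468938599 downvec [ 0.    -0.001  1.   ] q [ 0.71  0.94 -0.63  1.57  0.68  0.86  0.97] F [-0.2 -0.3  0.5] open 0.75 ff 0.0
jaw_a ['scene', 'top'] [0.5787 0.2866 0.0276] 2.7 0.078
```

The first jaw is in its bay. Now the second.

{"name": "play_rows", "arguments": {
  "translation": [
    [0,-0.001,0.018],
    [0,0,0.018],
    [0,0,0.018],
    [0,0,0.018],
    [0,0,0.017],
    [0,0,0.0085],
    [0,0,0],
    [0,0,0],
    [0,0,0],
    [0,0,0],
    [0,0,0],
    [0,0,0],
    [0,0,0]
  ],
  "delta_rot": [
    [0,0,0],
    [0,0,0],
    [0,0,0],
    [0,0,0],
    [0,0,0],
    [0,0,0],
    [0,0,0],
    [0,0,0],
    [0,0,0],
    [0,0,0],
    [0,0,0],
    [0,0,0],
    [0,0,0]
  ],
  "grip": [0.5,0.5,0.5,0.5,0.5,0.5,0.5,-1,-1,-1,-1,-1,-1],
  "squeeze": 35
}}

```text
clock: 42.18
tool_pos: [0.5836, -0.2904, 0.0804]
eef_rot: [0.212, 0.977, 0.0, 0.001]
contact_force: [-0.6, 0.4, 5.3]
opening: 0.491
finger_force: 35.0
```

```bash
python3 plan.py .5837 -.289 155.5
```

```text
t 42.17 pos [ 0.5836 -0.2904  0.0804] psi 155.5 | rz_tool 0.0 tx,ty mm 0.5 1.4 n50 0.028776089250737526 downvec [ 0.001 -0.     1.   ] q [ 0.67  1.07 -0.55  1.59  0.78  0.71  0.89] F [-0.6  0.4  5.3] open 0.491 ff 35.0
```

{"name": "play_rows", "arguments": {
  "translation": [
    [0,0,-0.01],
    [0,0,-0.02],
    [0,0,-0.025],
    [0,0,-0.025],
    [0,0,0],
    [0,0,0],
    [0,0,0],
    [0,0,0]
  ],
  "delta_rot": [
    [0,0,0],
    [0,0,8.5],
    [0,0,8.5],
    [0,0,8.5],
    [0,0,8.5],
    [0,0,8.5],
    [0,0,8.5],
    [0,0,8.6]
  ],
  "grip": [-1,-1,-1,-1,-1,-1,-1,-1]
}}

```text
clock: 43.18
tool_pos: [0.5828, -0.2905, 0.1598]
eef_rot: [0.671, 0.741, -0.0, -0.0]
contact_force: [0.0, 0.2, -1.0]
opening: 0.494
finger_force: 35.0
```

{"name": "play_rows", "arguments": {
  "translation": [
    [0.0404,0.0042,0],
    [0.0404,0.0042,0],
    [0.0404,0.0042,0],
    [0.0404,0.0042,0],
    [0.0404,0.0042,0],
    [0.0404,0.0042,0],
    [0.0404,0.0042,0],
    [0.0404,0.0042,0],
    [0.0404,0.0042,0],
    [0.0404,0.0042,0],
    [0.0404,0.0042,0],
    [0.0404,0.0042,0],
    [0.0404,0.0042,0],
    [0,0,0],
    [0,0,0],
    [0,0,0]
  ],
  "delta_rot": [
    [0,0,0],
    [0,0,0],
    [0,0,0],
    [0,0,0],
    [0,0,0],
    [0,0,0],
    [0,0,0],
    [0,0,0],
    [0,0,0],
    [0,0,0],
    [0,0,0],
    [0,0,0],
    [0,0,0],
    [0,0,0],
    [0,0,0],
    [0,0,0]
  ],
  "grip": [-1,-1,-1,-1,-1,-1,-1,-1,-1,-1,-1,-1,-1,-1,-1,-1]
}}

```text
clock: 45.18
tool_pos: [0.5835, 0.2355, 0.1596]
eef_rot: [0.67, 0.742, -0.001, 0.0]
contact_force: [0.3, 0.0, -0.6]
opening: 0.494
finger_force: 35.0
```

```bash
python3 plan.py .5833 .2373 95.9
```

```text
t 45.17 pos [0.5835 0.2355 0.1596] psi 95.8 | rz_tool -0.1 tx,ty mm 1.9 0.0 n50 0.03702487251660004 downvec [0.002 0.    1.   ] q [-0.33  0.88 -0.22  1.66  0.3   0.63 -0.62] F [ 0.3  0.  -0.6] open 0.494 ff 35.0
```

{"name": "play_rows", "arguments": {
  "translation": [
    [0.001,0,0.014],
    [0,0,0.014],
    [0,0,0.012],
    [0,0,0.008],
    [0,0,0.003],
    [0,0,0],
    [0,0,0],
    [0,0,0]
  ],
  "delta_rot": [
    [0,0,0],
    [0,0,0],
    [0,0,0],
    [0,0,0],
    [0,0,0],
    [0,0,0],
    [0,0,0],
    [0,0,0]
  ],
  "grip": [-1,-1,-1,-1,-1,-1,-1,-1]
}}

```text
clock: 46.18
tool_pos: [0.5833, 0.2386, 0.1091]
eef_rot: [0.67, 0.743, 0.0, 0.0]
contact_force: [0.6, -0.3, -0.5]
opening: 0.493
finger_force: 35.0
```

{"name": "play_rows", "arguments": {
  "translation": [
    [0,0,0.001],
    [0,0,0.0008],
    [0,0,0]
  ],
  "delta_rot": [
    [0,0,0],
    [0,0,0],
    [0,0,0]
  ],
  "grip": [-1,-1,-1]
}}

```text
clock: 46.55
tool_pos: [0.5832, 0.2385, 0.1074]
eef_rot: [0.67, 0.743, 0.0, 0.0]
contact_force: [-2.2, -0.5, 5.1]
opening: 0.492
finger_force: 35.0
```

Touching the floor. I release, rise and clear away to the right (world −y, which is tool −x here) for a final look.

{"name": "play_rows", "arguments": {
  "translation": [
    [0,0,0],
    [0,0,0],
    [0,0,0],
    [0,0,-0.02],
    [0,0,-0.04],
    [0,0,-0.05],
    [-0.04,0,0],
    [-0.04,0,0],
    [-0.04,0,0],
    [-0.04,0,0],
    [-0.04,0,0],
    [-0.04,0,0],
    [-0.04,0,0],
    [-0.04,0,0],
    [0,0,0],
    [0,0,0]
  ],
  "delta_rot": [
    [0,0,0],
    [0,0,0],
    [0,0,0],
    [0,0,0],
    [0,0,0],
    [0,0,0],
    [0,0,0],
    [0,0,0],
    [0,0,0],
    [0,0,0],
    [0,0,0],
    [0,0,0],
    [0,0,0],
    [0,0,0],
    [0,0,0],
    [0,0,0]
  ],
  "grip": [0.5,0.5,0.5,0.5,0.5,0.5,0.5,0.5,0.5,0.5,0.5,0.5,0.5,0.5,0.5,0.5]
}}

```text
clock: 48.55
tool_pos: [0.6163, -0.0787, 0.2179]
eef_rot: [0.669, 0.743, 0.001, 0.0]
contact_force: [-0.1, -0.0, 0.3]
opening: 0.755
finger_force: 0.0
```

```bash
python3 - <<'E'
from h import *
im=[]
for n in("scene","top"):
    a=r.snapshot(n); u=proj(n,(.5335,.203,.04))[0].astype(int)
    im.append(cv2.resize(a[u[1]-66:u[1]+66,u[0]-66:u[0]+66],None,fx=3,fy=3,interpolation=cv2.INTER_CUBIC))
cv2.imwrite("pics/end.png",np.hstack(im))
E
python3 chk.py jaw_a jaw .5833 .2373 6 .03;python3 chk.py jaw_a jaw .5783 .2851 6 .03;python3 chk.py mandrel mandrel .4862 .1448 6 .03;python3 chk.py fork fork .4754 .2503 6 .03;python3 chk.py collar collar .5917 .1557 0 .03
```

```text
jaw_a ['scene', 'top'] [0.5832 0.2381 0.028 ] 5.6 0.078
jaw_a ['scene', 'top'] [0.578  0.286  0.0298] 5.9 0.083
mandrel ['scene', 'top'] [0.4873 0.1457 0.029 ] 5.5 0.121
fork ['scene', 'top'] [0.4755 0.251  0.0284] 5.5 0.123
collar ['scene', 'top'] [0.5919 0.1565 0.0287] 9.9 0.106
```

View pics/end.png

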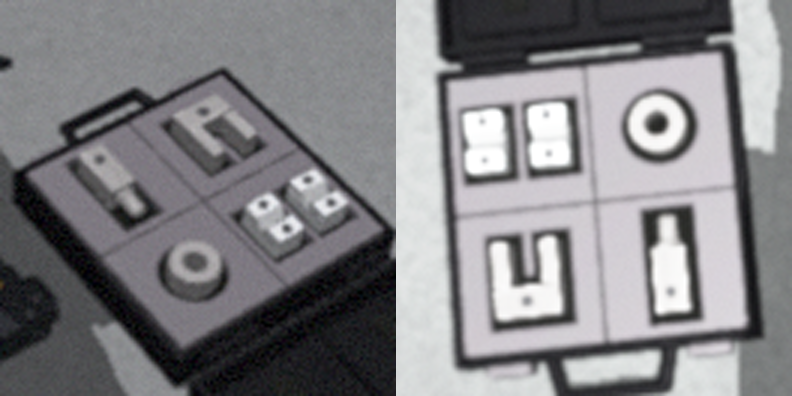

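Both views show all five parts lying flat in their own pockets: jaws at top left, collar at top right, fork over the tongue at bottom left and mandrel at bottom right. I hand in the job.

```bash
python3 -c "
from plant import r
print(r.finish_job())"
```

```text
the job is handed in; nothing more can be done
None
```

All five parts are flat in their own pockets, each within about 2 mm of centre by the final camera fit, and the job is handed in at about 50 s; the hand-in gave no verdict, and I did not re-measure the yellow tool, though no move went near it.

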